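# Load the lilac-lidded specimen pots into their colour-matched carriers, urgent one first

### The arm

A 6-joint arm with a two-finger parallel gripper is mounted at the origin on the work surface. World frame = base frame: x ahead of the robot, y to its left, z up, the work surface at z = 0. Lengths are in m, angles in degrees, forces in N, time in s.
With the tool pointing down it reaches from about 0.4 to 0.825 m from the base axis. Payload 7 kg.
Tool frame: the origin (TCP) lies on the centre line of the jaws, within the pads' length; the fingertips stand r.tip_reach ahead of it and the grasp point (between the pads) is the TCP (r.tip_reach is the distance from the TCP to the fingertips, in m); z points along the fingers, y is the line along which they close (so a half turn about z gives the same grasp; the last joint's range is limited). The gripper opens to 88 mm and grips with 3 to 60 N. Pads are 19 mm wide; open, the fingers measure 130 mm over their backs; the gripper's body (78 mm by 193 mm) begins 47 mm behind the grasp point.
Start: joints at [82.913, 20.546, 0.682, 0, -70.136, -16.507], TCP at [0.27, 0.619, 0.246] pointing down, gripper open.
Joint ranges: [-176.03, 176.03], [-82.01, 121.73], [-58.28, 71.71], [-173.87, 95.51], [-174.79, -0.11], [-173.66, 173.66]. Speed limits (degrees/s): [136.94, 136.94, 172.46, 180, 180, 180].

### API

Orientations are given as [roll, pitch, yaw] about the fixed x, y, z axes, in that order (R = Rz(yaw) Ry(pitch) Rx(roll)).
In Python, from plant import sensors, cams, r gives the robot as it stands.
- The arm moves only by the tool drive_tool, never from a script. Its argument "rows" is a list of rows, each an object of numbers: "fingers": the gripper's target within -1 to 1 (fully open at 1, half-way at 0, shut at -1); "x", "y", "z": the shift along the tool's x, y, z in m; "spin": the turn about the tool's z in rad. A call has 1 to 10 rows; each row is the pose to reach, as a shift and turn from the pose commanded when the call began, along the tool's axes at that moment; what a row does not reach only later rows make up. A row lasts 1/8 s, in which the tool goes at most 62.5 mm and 10.7 degrees, less where a joint would pass 70% of its speed; a pose out of reach is approached as far as the arm can. A call with a gripper value outside its range is refused whole. The fingers move at their own pace and stop on an object; "newtons" is the grip in N (left out, the last holds). Time passes only in rows, so rows that repeat a pose let the fingers close. It gives the time, the measured TCP pose, the force, the opening and the grip force at its end, in the units of the state.
- sensors.get_state(): the state, without advancing time (a new reading comes with each control period).
- cams.capture(name): name is "side" or "top"; returns a dict with "pixels" (480x640x3 uint8, red, green, blue), "intrinsics" (3x3 intrinsics, pixels), "eye" and "orientation" of the camera in the world. Camera axes: x right, y up, looking along -z (the intrinsics and any distortion apply to the point x, -y, -z); pixel columns grow to the right and rows downward; lengths in m; the calibration is good to about 2 mm. A picture is of the moment at which its call begins. There is no depth.
- r.close_job(): hands the job in; it is judged then, once.
The state is a dict: "time_s": time; "joints": joint angles; "qd": joint speeds; "joint_torque": joint torques, N m; "tcp_pos": TCP position; "eef_rot": TCP orientation; "contact_force": force on the tool from outside, world axes, zero at the start; "moment": the same for the moment, N m; "gripper_width": finger opening in m; "gripper_force": force on a finger pad.
Only numpy, scipy, OpenCV 4.12 (cv2) and the standard library are available. Lean on these libraries where they do the work, as an engineer would, in place of code of your own. Each camera call takes 0.05 s, during which the arm holds its last target. There are 200 camera calls.

### The job

Load the four specimen pots with lilac lids for the analyser: stand each one upright inside the round rim of the carrier whose colour matches the dot on its lid. The red-dotted pot is urgent, so it must be standing in its carrier, let go, before you move any of the other three, which may follow in any order. Keep the pots upright, set them down rather than dropping them, and leave the two grey-lidded pots where they are.

Things in the scene. Friction and masses are not known exactly. Their poses are not given: they have to be found in the camera images.
- pot_red: loose, sealed, upright specimen pot with a LILAC lid and a red dot on it (dot 24 mm across), red band round the whitish body; 70 mm tall, about 90 g; body 48 mm across, lid 54 mm across and occupying heights 52 to 70 mm. Origin: centre of the underside, z up the pot's axis
- pot_yellow: loose, sealed, upright specimen pot with a LILAC lid and a yellow dot on it (dot 24 mm across), yellow band round the whitish body; 70 mm tall, about 90 g; body 48 mm across, lid 54 mm across and occupying heights 52 to 70 mm. Origin: centre of the underside, z up the pot's axis
- pot_green: loose, sealed, upright specimen pot with a LILAC lid and a green dot on it (dot 24 mm across), green band round the whitish body; 70 mm tall, about 90 g; body 48 mm across, lid 54 mm across and occupying heights 52 to 70 mm. Origin: centre of the underside, z up the pot's axis
- pot_blue: loose, sealed, upright specimen pot with a LILAC lid and a blue dot on it (dot 24 mm across), blue band round the whitish body; 70 mm tall, about 90 g; body 48 mm across, lid 54 mm across and occupying heights 52 to 70 mm. Origin: centre of the underside, z up the pot's axis
- grey_pot_green: loose specimen pot of the same shape and size, but with a DARK GREY lid bearing a green dot; it is to be left where it stands. Origin: centre of the underside, z up
- grey_pot_blue: loose specimen pot of the same shape and size, but with a DARK GREY lid bearing a blue dot; it is to be left where it stands. Origin: centre of the underside, z up
- carrier_red: red sample carrier, fixed to the bench: base plate 90 x 90 x 6 mm carrying a round rim, 80 mm outside and 72 mm inside diameter, whose top is 20 mm above the bench; the pot stands inside the rim on the plate, 6 mm above the bench. Origin: centre of the underside (bench level), z up
- carrier_yellow: yellow sample carrier, fixed to the bench: base plate 90 x 90 x 6 mm carrying a round rim, 80 mm outside and 72 mm inside diameter, whose top is 20 mm above the bench; the pot stands inside the rim on the plate, 6 mm above the bench. Origin: centre of the underside (bench level), z up
- carrier_green: green sample carrier, fixed to the bench: base plate 90 x 90 x 6 mm carrying a round rim, 80 mm outside and 72 mm inside diameter, whose top is 20 mm above the bench; the pot stands inside the rim on the plate, 6 mm above the bench. Origin: centre of the underside (bench level), z up
- carrier_blue: blue sample carrier, fixed to the bench: base plate 90 x 90 x 6 mm carrying a round rim, 80 mm outside and 72 mm inside diameter, whose top is 20 mm above the bench; the pot stands inside the rim on the plate, 6 mm above the bench. Origin: centre of the underside (bench level), z up

How it is judged (in metres and radians):
On the way, in this order (a step that is already met when the one before it is completed fails the run):
1. the red-dotted pot stands released in the red carrier while the other three lilac-lidded pots are still where they were (within 20 mm) (horizontal distance between pot_red and carrier_red below 0.016 m and z of pot_red in the frame of carrier_red between 0.003 and 0.01 m and angle between pot_red's own z axis and vertical below 0.12 rad and linear speed of pot_red below 0.03 m/s and contact force between the fingers and pot_red below 0.1 N and distance of each of pot_yellow, pot_green, pot_blue from where it was at the start of the episode below 0.02 m), for 0.2 s.
2. all four lilac-lidded pots stand released in the carriers of their own colours (horizontal distance between pot_red and carrier_red below 0.016 m and z of pot_red in the frame of carrier_red between 0.003 and 0.01 m and angle between each of pot_red, pot_yellow, pot_green, pot_blue's own z axis and vertical below 0.12 rad and linear speed of each of pot_red, pot_yellow, pot_green, pot_blue below 0.03 m/s and contact force between the fingers and pot_red below 0.1 N and horizontal distance between pot_yellow and carrier_yellow below 0.016 m and z of pot_yellow in the frame of carrier_yellow between 0.003 and 0.01 m and contact force between the fingers and pot_yellow below 0.1 N and horizontal distance between pot_green and carrier_green below 0.016 m and z of pot_green in the frame of carrier_green between 0.003 and 0.01 m and contact force between the fingers and pot_green below 0.1 N and horizontal distance between pot_blue and carrier_blue below 0.016 m and z of pot_blue in the frame of carrier_blue between 0.003 and 0.01 m and contact force between the fingers and pot_blue below 0.1 N), for 0.2 s.
At the end, for the whole second after the job is handed in: Each lilac-lidded pot stands upright (within 7 degrees), at rest and released, on the plate inside the rim of the carrier of its dot's colour (centres within 16 mm, underside 3 to 10 mm above the bench); both grey-lidded pots are within 30 mm of where they began (all of step 2 and distance of each of grey_pot_green, grey_pot_blue from where it was at the start of the episode below 0.03 m); the robot touches nothing.
It fails at once if a grey-lidded pot is moved more than 30 mm or tipped over (distance of any of grey_pot_green, grey_pot_blue from where it was at the start of the episode above 0.03 m or angle between any of grey_pot_green, grey_pot_blue's own z axis and vertical above 0.5 rad).
It fails at once if a lilac-lidded pot is tipped by more than about 35 degrees (angle between any of pot_red, pot_yellow, pot_green, pot_blue's own z axis and vertical above 0.6 rad).
It fails at once if a lilac-lidded pot is dropped or thrown (moves faster than 0.6 m/s, a fall of about 20 mm, with the fingers off it) ((linear speed of pot_red above 0.6 m/s and contact force between the fingers and pot_red below 0.05 N) or (linear speed of pot_yellow above 0.6 m/s and contact force between the fingers and pot_yellow below 0.05 N) or (linear speed of pot_green above 0.6 m/s and contact force between the fingers and pot_green below 0.05 N) or (linear speed of pot_blue above 0.6 m/s and contact force between the fingers and pot_blue below 0.05 N)).
It also fails if it takes over 99 s, if anything falls off the work surface, if the arm or the gripper's body presses on something with over 40 N, if the wrist force passes 120 N, or if a joint passes its speed limit or range.

## Working session

There is one attempt and no reset: what is moved stays moved. The work goes in short steps, Python scripts to look and compute and a tool call to move; the robot and the scene stay as the last step left them, time stands still between calls to the robot, and variables do not carry over. Pictures are saved under pics/ and viewed, at most 14 in all, crops included, and the job is handed in when it is done.

Besides the shell and the picture viewer there is one more tool, called as a command line: name --argument value ..., lists and objects as JSON in quotes. drive_tool: Moves the arm, as the interface text tells. Its arguments: {"type":"object","properties":{"rows":{"type":"array"},"newtons":{"type":"number"}},"required":["rows"]}

```bash
mkdir -p pics; ls; python3 - <<'E'
from plant import sensors,cams,r
import cv2
print(r.tip_reach, sensors.get_state())
for n in("top","side"):
    c=cams.capture(n); cv2.imwrite(f"pics/{n}0.png",c["pixels"][:,:,::-1]); print(n,{k:v for k,v in c.items() if k!="pixels"})
E
```

```text
pics
0.019 {'time_s': 0.0, 'joints': array([ 8.29120400e+01,  2.05898826e+01,  6.31867625e-01, -1.78743968e-02,
       -7.01365972e+01, -1.65051113e+01]), 'qd': array([ 0.02721447,  0.11819975,  0.01158077, -0.03531442, -0.04380327,
        0.08450227]), 'joint_torque': array([ 1.03595576e-03, -5.82718062e+01,  2.93056369e+01,  6.99696064e+00,
        6.87127031e-03, -1.67577477e-04]), 'tcp_pos': array([0.27002949, 0.61811675, 0.24463278]), 'eef_rot': array([ 1.79904512e+02, -1.07710204e-02, -2.35991495e+01]), 'contact_force': array([ 0.0255084 ,  0.2653304 , -0.28129133]), 'moment': array([-0.02793562, -0.02232003, -0.0156113 ]), 'gripper_force': 0.0, 'gripper_width': 0.0877986555442889}
top {'intrinsics': array([[582.72867639,   0.        , 328.06262347],
       [  0.        , 582.72867639, 248.21153875],
       [  0.        ,   0.        ,   1.        ]]), 'eye': array([ 0.40396826, -0.01719229,  1.10760826]), 'orientation': array([  7.0338455 ,   0.68696511, -91.06457896])}
side {'intrinsics': array([[487.66586256,   0.        , 317.72478754],
       [  0.        , 487.66586256, 235.96337363],
       [  0.        ,   0.        ,   1.        ]]), 'eye': array([ 0.27128852, -0.62599585,  0.85253212]), 'orientation': array([ 40.60776117,  -0.43602183, -23.41061767])}
```

View pics/top0.png

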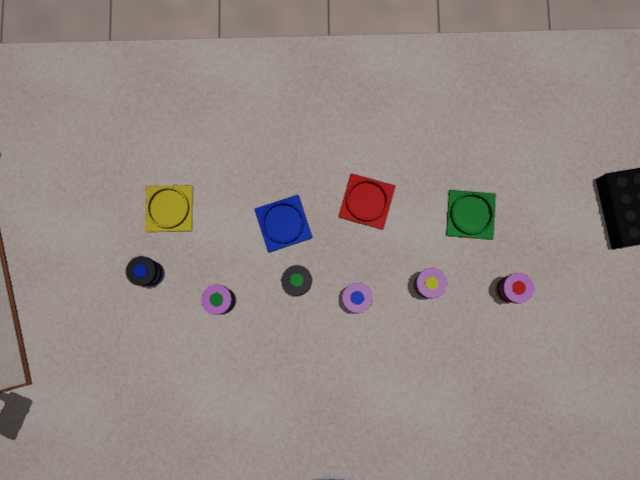

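View pics/side0.png

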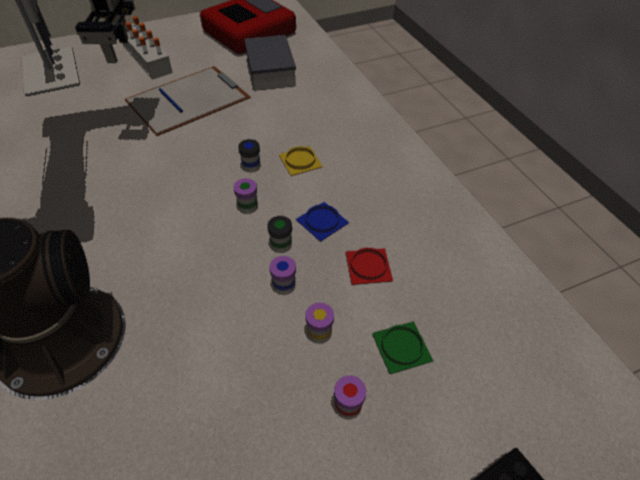

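The top view shows lilac pots red (518,288), yellow (432,283), blue (357,297) and green (217,299), with grey-lidded pots at (141,270) and (297,280). The carriers are yellow (168,209), blue (284,222), red (367,201) and green (471,214). The side view shows the same items: red pot at (350,391), green carrier at (403,344), red carrier at (369,264).

```bash
cat > v.py <<'E'
import numpy as np,cv2
from scipy.spatial.transform import Rotation as Ro
from plant import sensors,cams,r
H={'red':(-8,8),'yellow':(20,34),'green':(45,80),'blue':(105,128)}
def blobs(c,col):
    """saturated blobs of a colour: (area, centre, is ring-filled outer contour)"""
    hsv=cv2.cvtColor(c["pixels"],cv2.COLOR_RGB2HSV).astype(int); h=hsv[...,0]
    lo,hi=H[col]; h=np.where(h>hi+90,h-180,h)
    m=((h>=lo)&(h<=hi)&(hsv[...,1]>130)&(hsv[...,2]>50)).astype(np.uint8)
    out=[]
    for k in cv2.findContours(m,cv2.RETR_EXTERNAL,cv2.CHAIN_APPROX_NONE)[0]:
        a=cv2.contourArea(k)
        if a<40: continue
        M=cv2.moments(k); ce=(M['m10']/M['m00'],M['m01']/M['m00'])
        out.append((a,np.array(ce),np.array(cv2.minAreaRect(k)[0])))
    return out
def ray(c,p):
    d=np.linalg.inv(c["intrinsics"])@[p[0],p[1],1]; d*=[1,-1,-1]
    d=Ro.from_euler('xyz',c["orientation"],degrees=True).as_matrix()@d
    return np.array(c["eye"]),d/np.linalg.norm(d)
def plane(c,p,z):
    o,d=ray(c,p); return o+d*(z-o[2])/d[2]
def tri(c1,p1,c2,p2):
    o1,d1=ray(c1,p1);o2,d2=ray(c2,p2)
    s=np.linalg.lstsq(np.c_[d1,-d2],o2-o1,rcond=None)[0]
    a,b=o1+s[0]*d1,o2+s[1]*d2
    return (a+b)/2,np.linalg.norm(a-b)
E
python3 - <<'E'
from v import *
np.set_printoptions(precision=4,suppress=True)
t,s=cams.capture("top"),cams.capture("side")
A={'pot_red':((518,288),(350,391)),'pot_yellow':((432,283),(320,314)),'pot_blue':((357,297),(283,266)),'pot_green':((217,299),(245,186)),
'g_blue':((141,270),(248,147)),'g_green':((297,280),(280,227)),
'car_red':((367,201),(369,264)),'car_yellow':((168,209),(300,158)),'car_blue':((284,222),(323,218)),'car_green':((471,214),(403,344))}
for n,(a,b) in A.items():
    col=n.split('_')[1]; i=2 if n[0]=='c' else 1
    P=[]
    for c,g in((t,a),(s,b)):
        k=min(blobs(c,col),key=lambda k:np.hypot(*(k[1]-g)) ,default=None); P.append(k)
    X,gap=tri(t,P[0][i],s,P[1][i]); z=.006 if i==2 else .07
    print(n,P[0][0],P[0][i],P[1][0],P[1][i],'tri',X,'gap',round(gap,4),'top',plane(t,P[0][i],z)[:2],'side',plane(s,P[1][i],z)[:2])
E
```

```text
pot_red 113.5 [518.58   287.2496] 118.5 [350.045  389.8031] tri [ 0.457  -0.3435  0.0715] gap 0.0029 top [ 0.4557 -0.3435] side [ 0.4588 -0.3433]
pot_yellow 106.5 [431.3365 282.4335] 77.0 [319.2857 313.9437] tri [ 0.4684 -0.1896  0.0716] gap 0.0026 top [ 0.4672 -0.1895] side [ 0.4701 -0.189 ]
pot_blue 116.5 [356.9413 297.2561] 67.5 [282.1877 265.3728] tri [ 0.4449 -0.057   0.0716] gap 0.003 top [ 0.4435 -0.0567] side [ 0.4467 -0.0561]
pot_green 102.0 [215.6879 298.9706] 52.5 [279.2635 223.7302] tri [ 0.4899  0.2168 -0.1044] gap 0.08 top [0.4452 0.1945] side [0.4807 0.0517]
g_blue 136.5 [139.7094 270.2906] 44.0 [248.3523 144.9205] tri [0.5006 0.3304 0.0716] gap 0.0033 top [0.4991 0.3313] side [0.5026 0.332 ]
g_green 119.0 [296.1275 279.5042] 52.5 [279.2635 223.7302] tri [0.4786 0.0503 0.072 ] gap 0.0033 top [0.4771 0.0509] side [0.4807 0.0517]
car_red 2009.0 [366.4528 200.9151] 1299.0 [368.6817 265.7036] tri [ 0.6325 -0.0827  0.0043] gap 0.0038 top [ 0.6302 -0.082 ] side [ 0.6337 -0.0841]
car_yellow 1990.5 [169. 208.] 753.0 [300.1604 160.1887] tri [0.6262 0.2985 0.0049] gap 0.0034 top [0.6244 0.2986] side [0.6275 0.2971]
car_blue 2006.5 [282.8 222.9] 1004.0 [321.9822 220.5192] tri [0.5927 0.079  0.0044] gap 0.0034 top [0.5907 0.0793] side [0.5938 0.0775]
car_green 2008.0 [470.5294 214.1176] 1521.5 [402.0865 346.7811] tri [ 0.6023 -0.2813  0.004 ] gap 0.0033 top [ 0.6004 -0.2802] side [ 0.6032 -0.2825]
```

drive_tool --rows '[{"fingers":1,"x":0.02,"y":0.015,"spin":0.1},{"fingers":1,"x":0.06,"y":0.046,"spin":0.25},{"fingers":1,"x":0.105,"y":0.08,"spin":0.4},{"fingers":1,"x":0.15,"y":0.115,"spin":0.55},{"fingers":1,"x":0.195,"y":0.15,"spin":0.7},{"fingers":1,"x":0.24,"y":0.185,"spin":0.85},{"fingers":1,"x":0.285,"y":0.22,"spin":1.0},{"fingers":1,"x":0.33,"y":0.255,"spin":1.1},{"fingers":1,"x":0.365,"y":0.282,"spin":1.15},{"fingers":1,"x":0.379,"y":0.293,"spin":1.159}]'

```text
invalid input
```

drive_tool --rows '[{"fingers":1,"x":0.02,"y":0.015,"z":0,"spin":0.1},{"fingers":1,"x":0.06,"y":0.046,"z":0,"spin":0.25},{"fingers":1,"x":0.105,"y":0.08,"z":0,"spin":0.4},{"fingers":1,"x":0.15,"y":0.115,"z":0,"spin":0.55},{"fingers":1,"x":0.195,"y":0.15,"z":0,"spin":0.7},{"fingers":1,"x":0.24,"y":0.185,"z":0,"spin":0.85},{"fingers":1,"x":0.285,"y":0.22,"z":0,"spin":1.0},{"fingers":1,"x":0.33,"y":0.255,"z":0,"spin":1.1},{"fingers":1,"x":0.365,"y":0.282,"z":0,"spin":1.15},{"fingers":1,"x":0.379,"y":0.293,"z":0,"spin":1.159}]' --newtons 20

```text
time_s: 1.45
tcp_pos: [0.5008, 0.1963, 0.2455]
eef_rot: [180.0, -0.0, -90.2]
contact_force: [-0.3, -0.5, 0.5]
gripper_width: 0.0873
gripper_force: 0.0
```

drive_tool --rows '[{"fingers":1,"x":0.03,"y":0.002,"z":0,"spin":0},{"fingers":1,"x":0.09,"y":0.007,"z":0,"spin":0},{"fingers":1,"x":0.15,"y":0.012,"z":0,"spin":0},{"fingers":1,"x":0.21,"y":0.016,"z":0,"spin":0},{"fingers":1,"x":0.27,"y":0.021,"z":0.01,"spin":0},{"fingers":1,"x":0.33,"y":0.026,"z":0.02,"spin":0},{"fingers":1,"x":0.39,"y":0.03,"z":0.04,"spin":0},{"fingers":1,"x":0.45,"y":0.035,"z":0.06,"spin":0},{"fingers":1,"x":0.505,"y":0.04,"z":0.08,"spin":0},{"fingers":1,"x":0.54,"y":0.042,"z":0.09,"spin":0}]'

```text
time_s: 2.7
tcp_pos: [0.4574, -0.3434, 0.154]
eef_rot: [179.9, 0.0, -90.0]
contact_force: [0.1, -0.5, -0.2]
gripper_width: 0.0875
gripper_force: 0.0
```

```bash
python3 -c "
from v import *
s=sensors.get_state();print(s['tcp_pos'],s['eef_rot'],s['qd'].round(2))"
```

```text
[ 0.4574496  -0.34336162  0.1540371 ] [ 1.79902230e+02  3.96943006e-02 -9.00371803e+01] [-28.41  17.11  13.26   0.03   4.71  28.44]
```

drive_tool --rows '[{"fingers":1,"x":0,"y":0,"z":0,"spin":0},{"fingers":1,"x":0,"y":0,"z":0.02,"spin":0},{"fingers":1,"x":0,"y":0,"z":0.05,"spin":0},{"fingers":1,"x":0,"y":0,"z":0.08,"spin":0},{"fingers":1,"x":0,"y":0,"z":0.094,"spin":0},{"fingers":1,"x":0,"y":0,"z":0.094,"spin":0}]'

```text
time_s: 3.45
tcp_pos: [0.4582, -0.341, 0.0612]
eef_rot: [179.9, 0.0, -89.9]
contact_force: [-0.1, -0.4, 0.5]
gripper_width: 0.0878
gripper_force: 0.0
```

drive_tool --rows '[{"fingers":1,"x":0.002,"y":0,"z":0,"spin":0},{"fingers":0,"x":0.002,"y":0,"z":0,"spin":0},{"fingers":-0.2,"x":0.002,"y":0,"z":0,"spin":0},{"fingers":-0.6,"x":0.002,"y":0,"z":0,"spin":0},{"fingers":-1,"x":0.002,"y":0,"z":0,"spin":0},{"fingers":-1,"x":0.002,"y":0,"z":0,"spin":0},{"fingers":-1,"x":0.002,"y":0,"z":0,"spin":0},{"fingers":-1,"x":0.002,"y":0,"z":0,"spin":0}]' --newtons 20

```text
time_s: 4.45
tcp_pos: [0.4582, -0.3437, 0.0617]
eef_rot: [180.0, -0.0, -90.0]
contact_force: [-0.6, -0.9, 2.8]
gripper_width: 0.0533
gripper_force: 20.0
```

drive_tool --rows '[{"fingers":-1,"x":0,"y":0,"z":-0.02,"spin":0},{"fingers":-1,"x":0,"y":0,"z":-0.05,"spin":0},{"fingers":-1,"x":-0.02,"y":-0.013,"z":-0.085,"spin":0},{"fingers":-1,"x":-0.06,"y":-0.04,"z":-0.11,"spin":0},{"fingers":-1,"x":-0.105,"y":-0.07,"z":-0.11,"spin":0},{"fingers":-1,"x":-0.15,"y":-0.1,"z":-0.11,"spin":0},{"fingers":-1,"x":-0.195,"y":-0.13,"z":-0.11,"spin":0},{"fingers":-1,"x":-0.235,"y":-0.157,"z":-0.11,"spin":0},{"fingers":-1,"x":-0.255,"y":-0.17,"z":-0.11,"spin":0},{"fingers":-1,"x":-0.261,"y":-0.174,"z":-0.11,"spin":0}]'

```text
time_s: 5.7
tcp_pos: [0.6325, -0.0815, 0.1709]
eef_rot: [179.9, 0.0, -89.9]
contact_force: [-0.2, 0.4, -0.9]
gripper_width: 0.0538
gripper_force: 20.0
```

drive_tool --rows '[{"fingers":-1,"x":0,"y":0,"z":0,"spin":0},{"fingers":-1,"x":0,"y":0,"z":0.02,"spin":0},{"fingers":-1,"x":0,"y":0,"z":0.045,"spin":0},{"fingers":-1,"x":0,"y":0,"z":0.07,"spin":0},{"fingers":-1,"x":0,"y":0,"z":0.08,"spin":0},{"fingers":-1,"x":0,"y":0,"z":0.08,"spin":0}]'

```text
time_s: 6.45
tcp_pos: [0.6317, -0.0835, 0.0914]
eef_rot: [179.9, -0.0, -90.1]
contact_force: [-0.1, -0.2, -0.8]
gripper_width: 0.0533
gripper_force: 20.0
```

```bash
python3 -c "
from v import *
s=sensors.get_state();print(s['tcp_pos'],s['eef_rot'],s['gripper_width'])
c=cams.capture('side');cv2.imwrite('pics/s1.png',cv2.resize(c['pixels'][150:350,250:500,::-1],None,fx=3,fy=3))"
```

```text
[ 0.63169013 -0.0835014   0.09136066] [ 1.79940763e+02 -1.53687558e-02 -9.00521764e+01] 0.053323762114222246
```

View pics/s1.png

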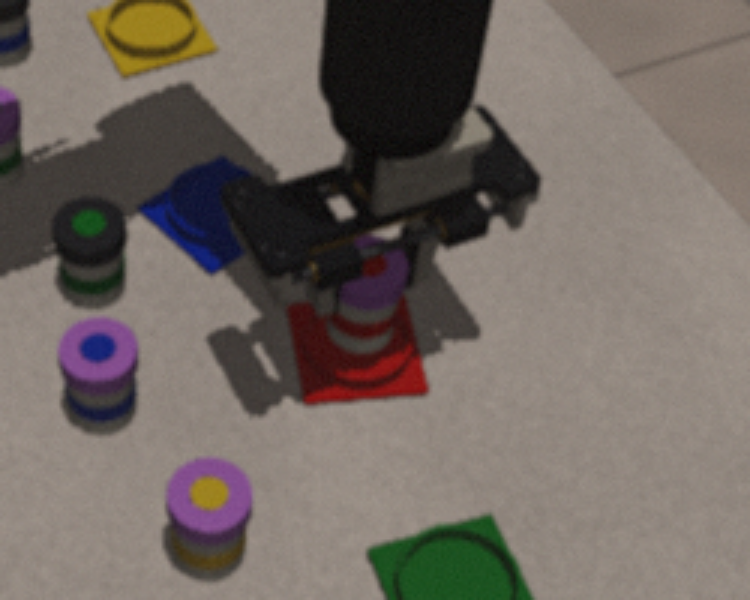

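The pot (lid at crop pixel 370,270) hangs upright over the centre of the red carrier, about 24 mm above its plate.

drive_tool --rows '[{"fingers":-1,"x":0,"y":0,"z":0.01,"spin":0},{"fingers":-1,"x":0,"y":0,"z":0.018,"spin":0},{"fingers":-1,"x":0,"y":0,"z":0.022,"spin":0},{"fingers":-1,"x":0,"y":0,"z":0.024,"spin":0},{"fingers":-1,"x":0,"y":0,"z":0.024,"spin":0}]'

```text
time_s: 7.12
tcp_pos: [0.6324, -0.0826, 0.0677]
eef_rot: [-180.0, -0.0, -90.0]
contact_force: [-0.2, -0.2, -2.0]
gripper_width: 0.0533
gripper_force: 20.0
```

drive_tool --rows '[{"fingers":0.3,"x":0,"y":0,"z":0,"spin":0},{"fingers":0.6,"x":0,"y":0,"z":0,"spin":0},{"fingers":1,"x":0,"y":0,"z":0,"spin":0},{"fingers":1,"x":0,"y":0,"z":0,"spin":0},{"fingers":1,"x":0,"y":0,"z":-0.02,"spin":0},{"fingers":1,"x":0,"y":0,"z":-0.06,"spin":0},{"fingers":1,"x":0,"y":0,"z":-0.09,"spin":0},{"fingers":1,"x":0,"y":0,"z":-0.1,"spin":0},{"fingers":1,"x":0,"y":0,"z":-0.1,"spin":0}]'

```text
time_s: 8.25
tcp_pos: [0.6323, -0.0826, 0.1678]
eef_rot: [-180.0, 0.0, -90.0]
contact_force: [-0.3, 0.2, -1.4]
gripper_width: 0.0876
gripper_force: 0.0
```

drive_tool --rows '[{"fingers":1,"x":0.015,"y":0.023,"z":0,"spin":0},{"fingers":1,"x":0.042,"y":0.065,"z":0,"spin":0},{"fingers":1,"x":0.072,"y":0.11,"z":0,"spin":0},{"fingers":1,"x":0.096,"y":0.147,"z":0,"spin":0},{"fingers":1,"x":0.107,"y":0.164,"z":0,"spin":0},{"fingers":1,"x":0.107,"y":0.164,"z":0,"spin":0},{"fingers":1,"x":0.107,"y":0.164,"z":0,"spin":0}]'

```text
time_s: 9.12
tcp_pos: [0.469, -0.1894, 0.1672]
eef_rot: [180.0, -0.0, -90.0]
contact_force: [-0.1, 0.6, -0.4]
gripper_width: 0.0878
gripper_force: 0.0
```

```bash
python3 -c "
from v import *
print(sensors.get_state()['tcp_pos'])
c=cams.capture('side');cv2.imwrite('pics/s2.png',cv2.resize(c['pixels'][110:360,200:500,::-1],None,fx=2.4,fy=2.4))
t=cams.capture('top')
for a,p,_ in blobs(t,'red')+blobs(t,'green'): print('t',a,p,plane(t,p,.076))
for a,p,_ in blobs(c,'red')+blobs(c,'green'): print('s',a,p,plane(c,p,.076))
"
```

```text
[ 0.46895035 -0.18943393  0.16720964]
t 108.5 [368.7296467  192.26574501] [ 0.63165535 -0.08242101  0.076     ]
t 226.0 [386.33775811 195.95132743] [ 0.62421388 -0.1139287   0.076     ]
t 333.5 [350.99550225 192.06996502] [ 0.63269463 -0.05046247  0.076     ]
t 101.0 [215.73927393 298.95049505] [0.44503437 0.19316177 0.076     ]
t 609.5 [468.61881323 198.97839759] [ 0.61554692 -0.26144398  0.076     ]
s 427.5 [375.60662768 274.69551657] [ 0.60610775 -0.15395542  0.076     ]
s 1625.0 [401.08071795 348.36523077] [ 0.57260652 -0.31289594  0.076     ]
```

View pics/s2.png

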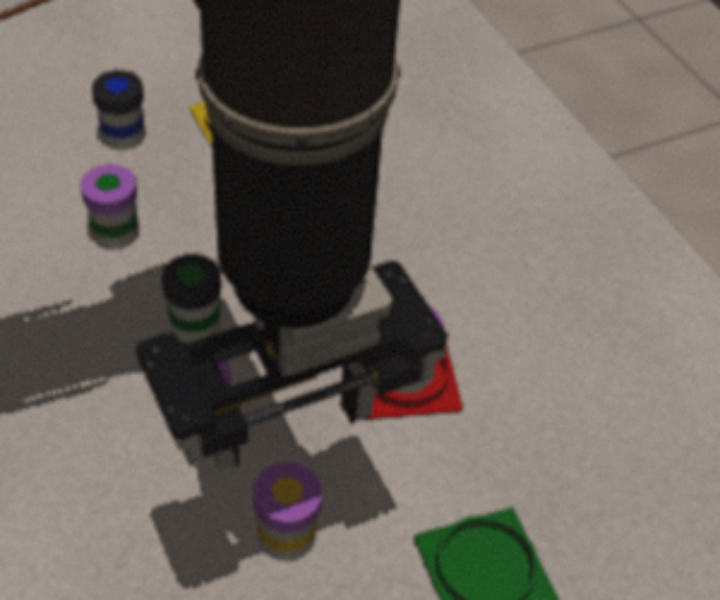

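The red dot in the top view (369,192) back-projects to (0.632, -0.082), so the red pot stands centred in its carrier. The side crop shows the open gripper above the yellow pot (287,490), with the green pot's dot at (108,183).

drive_tool --rows '[{"fingers":1,"x":0,"y":0,"z":0.025,"spin":0},{"fingers":1,"x":0,"y":0,"z":0.06,"spin":0},{"fingers":1,"x":0,"y":0,"z":0.092,"spin":0},{"fingers":1,"x":0,"y":0,"z":0.106,"spin":0},{"fingers":1,"x":0,"y":0,"z":0.106,"spin":0},{"fingers":-0.2,"x":0,"y":0,"z":0.106,"spin":0},{"fingers":-0.6,"x":0,"y":0,"z":0.106,"spin":0},{"fingers":-1,"x":0,"y":0,"z":0.106,"spin":0},{"fingers":-1,"x":0,"y":0,"z":0.106,"spin":0},{"fingers":-1,"x":0,"y":0,"z":0.106,"spin":0}]'

```text
time_s: 10.48
tcp_pos: [0.4684, -0.1897, 0.062]
eef_rot: [-180.0, -0.0, -90.0]
contact_force: [-0.8, 0.4, 4.2]
gripper_width: 0.0536
gripper_force: 20.0
```

drive_tool --rows '[{"fingers":-1,"x":0,"y":0,"z":0,"spin":0},{"fingers":-1,"x":0,"y":0,"z":-0.02,"spin":0},{"fingers":-1,"x":0,"y":0,"z":-0.055,"spin":0},{"fingers":-1,"x":0,"y":0,"z":-0.09,"spin":0},{"fingers":-1,"x":0,"y":0,"z":-0.12,"spin":0},{"fingers":-1,"x":0,"y":0,"z":-0.13,"spin":0}]'

```text
time_s: 11.22
tcp_pos: [0.4689, -0.1897, 0.1931]
eef_rot: [-179.8, 0.0, -90.0]
contact_force: [-0.5, 0.4, -1.7]
gripper_width: 0.0534
gripper_force: 20.0
```

drive_tool --rows '[{"fingers":-1,"x":-0.02,"y":-0.006,"z":0,"spin":0},{"fingers":-1,"x":-0.065,"y":-0.021,"z":0,"spin":0},{"fingers":-1,"x":-0.12,"y":-0.039,"z":0,"spin":0},{"fingers":-1,"x":-0.18,"y":-0.058,"z":0,"spin":0},{"fingers":-1,"x":-0.24,"y":-0.077,"z":0,"spin":0},{"fingers":-1,"x":-0.3,"y":-0.097,"z":0,"spin":0},{"fingers":-1,"x":-0.36,"y":-0.116,"z":0,"spin":0},{"fingers":-1,"x":-0.42,"y":-0.135,"z":0,"spin":0},{"fingers":-1,"x":-0.465,"y":-0.15,"z":0,"spin":0},{"fingers":-1,"x":-0.488,"y":-0.157,"z":0,"spin":0}]'

```text
time_s: 12.48
tcp_pos: [0.625, 0.3008, 0.189]
eef_rot: [179.9, -0.1, -89.9]
contact_force: [-0.8, -1.4, -0.5]
gripper_width: 0.0531
gripper_force: 20.0
```

drive_tool --rows '[{"fingers":-1,"x":0,"y":0,"z":0,"spin":0},{"fingers":-1,"x":0,"y":0,"z":0.02,"spin":0},{"fingers":-1,"x":0,"y":0,"z":0.05,"spin":0},{"fingers":-1,"x":0,"y":0,"z":0.08,"spin":0},{"fingers":-1,"x":0,"y":0,"z":0.1,"spin":0},{"fingers":-1,"x":0,"y":0,"z":0.1,"spin":0},{"fingers":-1,"x":0,"y":0,"z":0.1,"spin":0}]'

```text
time_s: 13.35
tcp_pos: [0.6255, 0.298, 0.0922]
eef_rot: [-180.0, 0.0, -90.0]
contact_force: [-0.5, -0.3, -1.0]
gripper_width: 0.0536
gripper_force: 20.0
```

drive_tool --rows '[{"fingers":-1,"x":0,"y":0,"z":0.01,"spin":0},{"fingers":-1,"x":0,"y":0,"z":0.018,"spin":0},{"fingers":-1,"x":0,"y":0,"z":0.022,"spin":0},{"fingers":-1,"x":0,"y":0,"z":0.024,"spin":0},{"fingers":-1,"x":0,"y":0,"z":0.024,"spin":0}]'

```text
time_s: 13.98
tcp_pos: [0.6252, 0.2984, 0.0681]
eef_rot: [-180.0, -0.0, -90.0]
contact_force: [-2.2, -1.0, 3.1]
gripper_width: 0.0534
gripper_force: 20.0
```

drive_tool --rows '[{"fingers":0.3,"x":0,"y":0,"z":0,"spin":0},{"fingers":0.6,"x":0,"y":0,"z":0,"spin":0},{"fingers":1,"x":0,"y":0,"z":0,"spin":0},{"fingers":1,"x":0,"y":0,"z":0,"spin":0},{"fingers":1,"x":0,"y":0,"z":-0.02,"spin":0},{"fingers":1,"x":0,"y":0,"z":-0.06,"spin":0},{"fingers":1,"x":0,"y":0,"z":-0.09,"spin":0},{"fingers":1,"x":0,"y":0,"z":-0.1,"spin":0},{"fingers":1,"x":0,"y":0,"z":-0.1,"spin":0}]'

```text
time_s: 15.1
tcp_pos: [0.6253, 0.2984, 0.1678]
eef_rot: [-180.0, 0.0, -90.0]
contact_force: [-0.0, -0.6, -1.0]
gripper_width: 0.0879
gripper_force: 0.0
```

drive_tool --rows '[{"fingers":1,"x":0.015,"y":0.026,"z":0,"spin":0},{"fingers":1,"x":0.042,"y":0.072,"z":0,"spin":0},{"fingers":1,"x":0.07,"y":0.12,"z":0,"spin":0},{"fingers":1,"x":0.094,"y":0.162,"z":0,"spin":0},{"fingers":1,"x":0.104,"y":0.179,"z":0,"spin":0},{"fingers":1,"x":0.104,"y":0.179,"z":0,"spin":0},{"fingers":1,"x":0.104,"y":0.179,"z":0,"spin":0}]'

```text
time_s: 15.98
tcp_pos: [0.4466, 0.1946, 0.1671]
eef_rot: [180.0, -0.0, -90.0]
contact_force: [-0.2, -0.2, 0.4]
gripper_width: 0.0879
gripper_force: 0.0
```

```bash
python3 -c "
from v import *
print(sensors.get_state()['tcp_pos'])
c=cams.capture('side');cv2.imwrite('pics/s3.png',cv2.resize(c['pixels'][110:310,200:400,::-1],None,fx=3,fy=3))
t=cams.capture('top')
for a,p,_ in blobs(t,'yellow'): print('t',a,p,plane(t,p,.076))
print(plane(c,(245,186.2),.07))
"
```

```text
[0.44655197 0.19460061 0.1670633 ]
t 105.5 [158.3206951  200.65244866] [0.62427186 0.29812753 0.076     ]
t 1134.0 [174.21002352 212.29556143] [0.60228301 0.26900807 0.076     ]
[0.44877032 0.19224747 0.07      ]
```

View pics/s3.png

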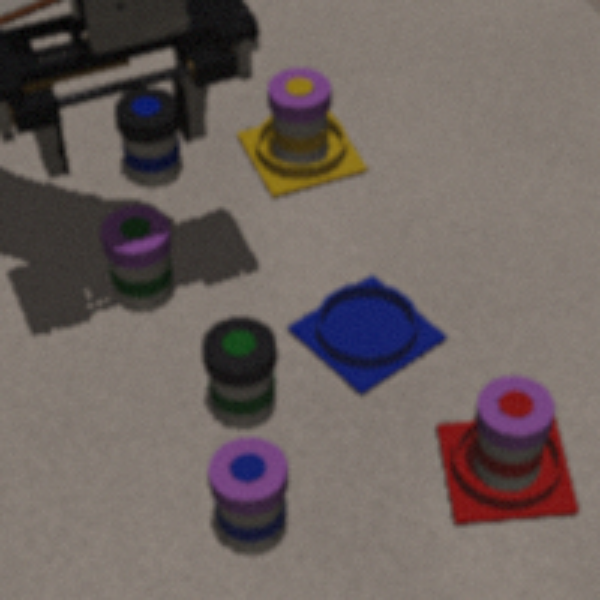

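The crop shows the yellow pot (300,87) and red pot (515,405) upright inside their rims. The green pot (135,230) is under the gripper, and the side ray agrees with the top one to about 3 mm.

drive_tool --rows '[{"fingers":1,"x":0.001,"y":0,"z":0.025,"spin":0},{"fingers":1,"x":0.001,"y":0,"z":0.06,"spin":0},{"fingers":1,"x":0.001,"y":0,"z":0.092,"spin":0},{"fingers":1,"x":0.001,"y":0,"z":0.106,"spin":0},{"fingers":1,"x":0.001,"y":0,"z":0.106,"spin":0},{"fingers":-0.2,"x":0.001,"y":0,"z":0.106,"spin":0},{"fingers":-0.6,"x":0.001,"y":0,"z":0.106,"spin":0},{"fingers":-1,"x":0.001,"y":0,"z":0.106,"spin":0},{"fingers":-1,"x":0.001,"y":0,"z":0.106,"spin":0},{"fingers":-1,"x":0.001,"y":0,"z":0.106,"spin":0}]'

```text
time_s: 17.32
tcp_pos: [0.4464, 0.1935, 0.062]
eef_rot: [-180.0, 0.0, -90.0]
contact_force: [-1.2, -0.7, 4.1]
gripper_width: 0.0533
gripper_force: 20.0
```

drive_tool --rows '[{"fingers":-1,"x":0,"y":0,"z":0,"spin":0},{"fingers":-1,"x":0,"y":0,"z":-0.02,"spin":0},{"fingers":-1,"x":0,"y":0,"z":-0.055,"spin":0},{"fingers":-1,"x":0,"y":0,"z":-0.09,"spin":0},{"fingers":-1,"x":0,"y":0,"z":-0.12,"spin":0},{"fingers":-1,"x":0,"y":0,"z":-0.13,"spin":0}]'

```text
time_s: 18.08
tcp_pos: [0.4467, 0.1938, 0.1931]
eef_rot: [-179.9, 0.1, -90.0]
contact_force: [0.2, 0.3, -1.4]
gripper_width: 0.0536
gripper_force: 20.0
```

drive_tool --rows '[{"fingers":-1,"x":0.02,"y":-0.007,"z":0,"spin":0},{"fingers":-1,"x":0.065,"y":-0.021,"z":0,"spin":0},{"fingers":-1,"x":0.12,"y":-0.039,"z":0,"spin":0},{"fingers":-1,"x":0.178,"y":-0.058,"z":0,"spin":0},{"fingers":-1,"x":0.236,"y":-0.077,"z":0,"spin":0},{"fingers":-1,"x":0.294,"y":-0.096,"z":0,"spin":0},{"fingers":-1,"x":0.352,"y":-0.115,"z":0,"spin":0},{"fingers":-1,"x":0.41,"y":-0.134,"z":0,"spin":0},{"fingers":-1,"x":0.455,"y":-0.149,"z":0,"spin":0},{"fingers":-1,"x":0.4745,"y":-0.155,"z":0,"spin":0}]'

```text
time_s: 19.32
tcp_pos: [0.6008, -0.2834, 0.1893]
eef_rot: [179.8, 0.0, -90.1]
contact_force: [-0.4, 1.2, -1.3]
gripper_width: 0.0532
gripper_force: 20.0
```

drive_tool --rows '[{"fingers":-1,"x":0,"y":0,"z":0,"spin":0},{"fingers":-1,"x":0,"y":0,"z":0.02,"spin":0},{"fingers":-1,"x":0,"y":0,"z":0.05,"spin":0},{"fingers":-1,"x":0,"y":0,"z":0.08,"spin":0},{"fingers":-1,"x":0,"y":0,"z":0.1,"spin":0},{"fingers":-1,"x":0,"y":0,"z":0.1,"spin":0},{"fingers":-1,"x":0,"y":0,"z":0.1,"spin":0}]'

```text
time_s: 20.2
tcp_pos: [0.6017, -0.2805, 0.0925]
eef_rot: [-179.9, -0.0, -89.9]
contact_force: [-0.3, 0.5, -0.7]
gripper_width: 0.0535
gripper_force: 20.0
```

drive_tool --rows '[{"fingers":-1,"x":0,"y":0,"z":0.01,"spin":0},{"fingers":-1,"x":0,"y":0,"z":0.018,"spin":0},{"fingers":-1,"x":0,"y":0,"z":0.022,"spin":0},{"fingers":-1,"x":0,"y":0,"z":0.024,"spin":0},{"fingers":-1,"x":0,"y":0,"z":0.024,"spin":0}]'

```text
time_s: 20.82
tcp_pos: [0.6011, -0.2813, 0.0681]
eef_rot: [180.0, -0.0, -90.0]
contact_force: [-1.5, 0.6, 3.6]
gripper_width: 0.0534
gripper_force: 20.0
```

drive_tool --rows '[{"fingers":0.3,"x":0,"y":0,"z":0,"spin":0},{"fingers":0.6,"x":0,"y":0,"z":0,"spin":0},{"fingers":1,"x":0,"y":0,"z":0,"spin":0},{"fingers":1,"x":0,"y":0,"z":0,"spin":0},{"fingers":1,"x":0,"y":0,"z":-0.02,"spin":0},{"fingers":1,"x":0,"y":0,"z":-0.06,"spin":0},{"fingers":1,"x":0,"y":0,"z":-0.09,"spin":0},{"fingers":1,"x":0,"y":0,"z":-0.1,"spin":0},{"fingers":1,"x":0,"y":0,"z":-0.1,"spin":0}]'

```text
time_s: 21.95
tcp_pos: [0.6014, -0.2811, 0.1678]
eef_rot: [-179.9, 0.0, -90.0]
contact_force: [-1.2, -0.2, -0.3]
gripper_width: 0.0878
gripper_force: 0.0
```

drive_tool --rows '[{"fingers":1,"x":-0.02,"y":0.014,"z":0,"spin":0},{"fingers":1,"x":-0.065,"y":0.045,"z":0,"spin":0},{"fingers":1,"x":-0.11,"y":0.077,"z":0,"spin":0},{"fingers":1,"x":-0.155,"y":0.108,"z":0,"spin":0},{"fingers":1,"x":-0.2,"y":0.14,"z":0,"spin":0},{"fingers":1,"x":-0.224,"y":0.1565,"z":0,"spin":0},{"fingers":1,"x":-0.224,"y":0.1565,"z":0,"spin":0},{"fingers":1,"x":-0.224,"y":0.1565,"z":0,"spin":0}]'

```text
time_s: 22.95
tcp_pos: [0.4447, -0.0572, 0.167]
eef_rot: [179.9, -0.0, -90.0]
contact_force: [-0.4, 0.4, -0.9]
gripper_width: 0.0874
gripper_force: 0.0
```

```bash
python3 -c "
from v import *
print(sensors.get_state()['tcp_pos'])
t=cams.capture('top')
for a,p,_ in blobs(t,'green')+blobs(t,'blue'): print('t',a,p,plane(t,p,.076))
"
```

```text
[ 0.44465128 -0.05722846  0.16696039]
t 100.0 [479.56 207.14] [ 0.60023898 -0.28029413  0.076     ]
t 1014.5 [464.53967472 218.90767209] [ 0.57940883 -0.25242094  0.076     ]
t 137.5 [139.72606061 270.33575758] [0.49847569 0.32920919 0.076     ]
t 2005.5 [282.86445608 222.96800465] [0.57874836 0.07308806 0.076     ]
```

drive_tool --rows '[{"fingers":1,"x":0,"y":0,"z":0.025,"spin":0},{"fingers":1,"x":0,"y":0,"z":0.06,"spin":0},{"fingers":1,"x":0,"y":0,"z":0.092,"spin":0},{"fingers":1,"x":0,"y":0,"z":0.106,"spin":0},{"fingers":1,"x":0,"y":0,"z":0.106,"spin":0},{"fingers":-0.2,"x":0,"y":0,"z":0.106,"spin":0},{"fingers":-0.6,"x":0,"y":0,"z":0.106,"spin":0},{"fingers":-1,"x":0,"y":0,"z":0.106,"spin":0},{"fingers":-1,"x":0,"y":0,"z":0.106,"spin":0},{"fingers":-1,"x":0,"y":0,"z":0.106,"spin":0}]'

```text
time_s: 24.25
tcp_pos: [0.4449, -0.0571, 0.0619]
eef_rot: [-180.0, 0.0, -90.0]
contact_force: [-1.0, -0.3, 3.4]
gripper_width: 0.0536
gripper_force: 20.0
```

drive_tool --rows '[{"fingers":-1,"x":0,"y":0,"z":0,"spin":0},{"fingers":-1,"x":0,"y":0,"z":-0.02,"spin":0},{"fingers":-1,"x":0,"y":0,"z":-0.055,"spin":0},{"fingers":-1,"x":0,"y":0,"z":-0.09,"spin":0},{"fingers":-1,"x":0,"y":0,"z":-0.12,"spin":0},{"fingers":-1,"x":0,"y":0,"z":-0.13,"spin":0},{"fingers":-1,"x":0,"y":0,"z":-0.13,"spin":0}]'

```text
time_s: 25.12
tcp_pos: [0.4447, -0.0571, 0.1914]
eef_rot: [-180.0, 0.0, -90.0]
contact_force: [0.2, 0.4, -1.5]
gripper_width: 0.0536
gripper_force: 20.0
```

drive_tool --rows '[{"fingers":-1,"x":-0.012,"y":-0.013,"z":0,"spin":0},{"fingers":-1,"x":-0.035,"y":-0.038,"z":0,"spin":0},{"fingers":-1,"x":-0.062,"y":-0.067,"z":0,"spin":0},{"fingers":-1,"x":-0.09,"y":-0.097,"z":0,"spin":0},{"fingers":-1,"x":-0.115,"y":-0.124,"z":0,"spin":0},{"fingers":-1,"x":-0.131,"y":-0.142,"z":0,"spin":0},{"fingers":-1,"x":-0.136,"y":-0.147,"z":0,"spin":0},{"fingers":-1,"x":-0.136,"y":-0.147,"z":0,"spin":0}]'

```text
time_s: 26.12
tcp_pos: [0.5914, 0.079, 0.1901]
eef_rot: [179.9, -0.1, -90.0]
contact_force: [-1.2, -0.3, -0.9]
gripper_width: 0.0533
gripper_force: 20.0
```

drive_tool --rows '[{"fingers":-1,"x":0,"y":0,"z":0,"spin":0},{"fingers":-1,"x":0,"y":0,"z":0.02,"spin":0},{"fingers":-1,"x":0,"y":0,"z":0.05,"spin":0},{"fingers":-1,"x":0,"y":0,"z":0.08,"spin":0},{"fingers":-1,"x":0,"y":0,"z":0.1,"spin":0},{"fingers":-1,"x":0,"y":0,"z":0.1,"spin":0},{"fingers":-1,"x":0,"y":0,"z":0.1,"spin":0}]'

```text
time_s: 27.0
tcp_pos: [0.5922, 0.0787, 0.0927]
eef_rot: [-179.9, 0.0, -90.0]
contact_force: [-0.2, 0.2, 0.8]
gripper_width: 0.0533
gripper_force: 20.0
```

drive_tool --rows '[{"fingers":-1,"x":0,"y":0,"z":0.01,"spin":0},{"fingers":-1,"x":0,"y":0,"z":0.018,"spin":0},{"fingers":-1,"x":0,"y":0,"z":0.022,"spin":0},{"fingers":-1,"x":0,"y":0,"z":0.024,"spin":0},{"fingers":-1,"x":0,"y":0,"z":0.024,"spin":0}]'

```text
time_s: 27.62
tcp_pos: [0.5916, 0.0788, 0.068]
eef_rot: [180.0, -0.0, -90.0]
contact_force: [-2.0, -1.1, 4.6]
gripper_width: 0.0536
gripper_force: 20.0
```

drive_tool --rows '[{"fingers":0.3,"x":0,"y":0,"z":0,"spin":0},{"fingers":0.6,"x":0,"y":0,"z":0,"spin":0},{"fingers":1,"x":0,"y":0,"z":0,"spin":0},{"fingers":1,"x":0,"y":0,"z":0,"spin":0},{"fingers":1,"x":0,"y":0,"z":-0.02,"spin":0},{"fingers":1,"x":0,"y":0,"z":-0.06,"spin":0},{"fingers":1,"x":0,"y":0,"z":-0.1,"spin":0},{"fingers":1,"x":0,"y":0,"z":-0.14,"spin":0},{"fingers":1,"x":0,"y":0,"z":-0.15,"spin":0}]'

```text
time_s: 28.75
tcp_pos: [0.593, 0.0792, 0.2208]
eef_rot: [-179.7, 0.1, -90.0]
contact_force: [-0.9, -0.1, -1.3]
gripper_width: 0.0875
gripper_force: 0.0
```

drive_tool --rows '[{"fingers":1,"x":-0.02,"y":0,"z":0,"spin":0},{"fingers":1,"x":-0.06,"y":0,"z":0,"spin":0},{"fingers":1,"x":-0.11,"y":0,"z":0,"spin":0},{"fingers":1,"x":-0.16,"y":0.02,"z":0,"spin":0},{"fingers":1,"x":-0.21,"y":0.06,"z":0,"spin":0},{"fingers":1,"x":-0.26,"y":0.1,"z":0,"spin":0},{"fingers":1,"x":-0.31,"y":0.13,"z":0,"spin":0},{"fingers":1,"x":-0.36,"y":0.16,"z":0,"spin":0},{"fingers":1,"x":-0.39,"y":0.17,"z":0,"spin":0},{"fingers":1,"x":-0.39,"y":0.17,"z":0,"spin":0}]'

```text
time_s: 30.0
tcp_pos: [0.4203, 0.4709, 0.2158]
eef_rot: [179.9, -0.1, -89.8]
contact_force: [-0.2, -0.6, -0.9]
gripper_width: 0.0876
gripper_force: 0.0
```

```bash
python3 -c "
from v import *
print(sensors.get_state()['tcp_pos'])
t=cams.capture('top');c=cams.capture('side')
for k in H:
  for a,p,_ in blobs(t,k):
    if a<250: print(k,a,p,plane(t,p,.076))
cv2.imwrite('pics/s4.png',np.hstack([cv2.resize(c['pixels'][110:430,200:460,::-1],(390,480)),cv2.resize(t['pixels'][150:350,100:560,::-1],(400,174)).repeat(1,0) if 0 else cv2.copyMakeBorder(cv2.resize(t['pixels'][150:350,100:560,::-1],(400,174)),0,306,0,0,0)]))
"
```

```text
[0.42029205 0.47087755 0.21576919]
red 108.5 [368.7296467  192.26574501] [ 0.63165535 -0.08242101  0.076     ]
yellow 107.5 [158.29147287 200.61705426] [0.62433817 0.29818168 0.076     ]
green 119.5 [296.14504881 279.55927476] [0.47660517 0.05044152 0.076     ]
green 101.0 [479.50990099 207.10891089] [ 0.60029749 -0.28020741  0.076     ]
blue 136.5 [139.70940171 270.29059829] [0.49855705 0.3292407  0.076     ]
```

View pics/s4.png

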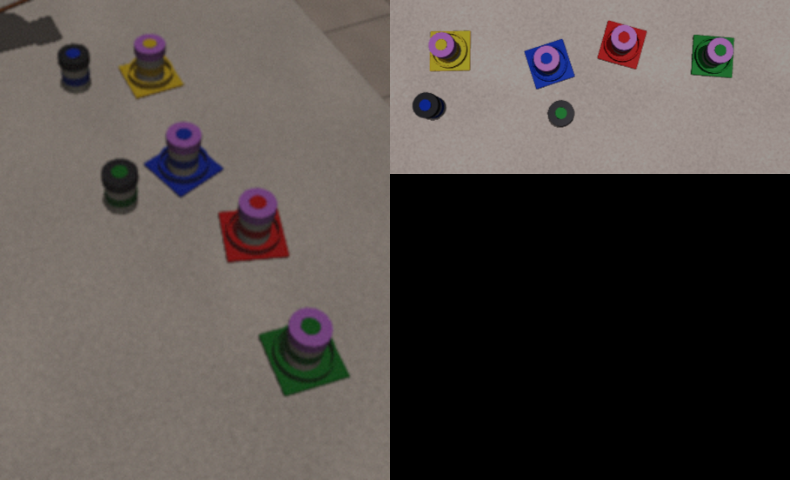

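All four lilac pots stand upright inside their own rims: in the left half yellow is at (150,45), blue at (184,135), red at (257,203) and green at (310,327). The grey pots are unmoved.

```bash
python3 -c "
from plant import r
print(r.close_job())"
```

```text
the job is handed in; nothing more can be done
None
```

I placed all four lilac-lidded pots upright in the carriers matching their dots, red first, left the grey-lidded pots where they stood, and handed the job in at about 30 s of robot time; the judge returned no verdict.

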